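Uncover the heating block and seat the large flask

ROBOT

A 6-joint arm with a two-finger parallel gripper is mounted at the origin on the work surface. World frame = base frame: x ahead of the robot, y to its left, z up, the work surface at z = 0. Lengths are in mm, angles in degrees, forces in N, time in s.
With the tool pointing down it reaches from about 350 to 850 mm from the base axis. Payload 8.1 kg.
Tool frame: the origin (TCP) lies midway between the tips of the shut fingers; the grasp point (between the pads) lies 19 mm behind it (r.tcp_to_grasp is the distance from the TCP to the grasp point, in mm); z points along the fingers, y is the direction in which the jaws open and shut (so a half turn about z gives the same grasp; the last joint's range is limited). The gripper opens to 85 mm and grips with 20 to 120 N. Pads are 22 mm wide; open, the fingers measure 114 mm over their backs; the gripper's body (76 mm by 85 mm) begins 54 mm behind the grasp point. The pads swing forward as they close: fully open they stand 13 mm farther back than shut.
Start: joints at [-76.284, 7.471, 85.268, -0, 87.261, -4.893], TCP at [191.492, -568.627, 231.292] pointing down, gripper open.
Joint ranges: [-169.43, 169.43], [-51.17, 129.36], [1.28, 143.12], [-76.62, 256.62], [0, 156.53], [-152.29, 152.29]. Speed limits (degrees/s): [136.94, 136.94, 159.86, 180, 180, 180].

INTERFACE

Orientations are given as [roll, pitch, yaw] about the fixed x, y, z axes, in that order (R = Rz(yaw) Ry(pitch) Rx(roll)).
In Python, from bench import r gives the robot as it stands.
- The arm moves only by the tool jog_arm, never from a script. Its argument "targets" is a list of rows, each a list of 7 numbers: the shift along the tool's x, y, z in m, then the turn, a rotation vector about the tool's x, y, z in rad, then the closure, from 0 (fully open) to 1 (shut). In form: [[dx, dy, dz, wx, wy, wz, claw], ...]. A call has 1 to 5 rows; each row is the pose to reach, as a shift and turn from the pose commanded when the call began, along the tool's axes at that moment; what a row does not reach only later rows make up. A row lasts 1/12 s, in which the tool goes at most 41.7 mm and 7.16 degrees, less where a joint would pass 70% of its speed; a pose out of reach is approached as far as the arm can. A call with a gripper value outside its range is refused whole. The fingers move at their own pace and stop on an object; "newtons" is the grip in N (left out, the last holds). Time passes only in rows, so rows that repeat a pose let the fingers close. It gives the time, the measured TCP pose, the force and the opening at its end, in the units of the state.
- r.sense(): the state, without advancing time (a new reading comes with each control period).
- r.snapshot(name): name is "scene" or "side" or "wrist"; returns a dict with "pixels" (480x640x3 uint8, red, green, blue), "fx", "fy", "cx", "cy" (pixels), "origin" and "attitude" of the camera in the world. Camera axes: x right, y down, z forward; pixel columns grow to the right and rows downward; lengths in mm; the calibration is good to about 2 mm. A picture is of the moment at which its call begins. There is no depth.
- r.hand_in(): hands the job in, once; it reports no verdict.
The state is a dict: "time": time; "joint_pos": joint angles; "qd": joint speeds; "joint_efforts": joint torques, N m; "tool_pos": TCP position; "tcp_rot": TCP orientation; "ft_force": force on the tool from outside, world axes, zero at the start; "wrist_torque": the same for the moment, N m; "finger_gap": finger opening in mm.
Only numpy, scipy, OpenCV 4.12 (cv2) and the standard library are available. Lean on these libraries where they do the work, as an engineer would, in place of code of your own. Each camera call takes 0.05 s, during which the arm holds its last target.

TASK

The heating block on the hotplate is still closed with its steel cover. First take the cover off by its knob and set it down flat, knob up, wholly on the round cork mat and let go of it; then take the large conical flask from the blue tray and stand it upright in the open well of the heating block, down on the well's floor. Set both down rather than dropping them, and do not disturb the small flask or the beaker.

Things in the scene. Friction and masses are not known exactly. Their poses are not given: they have to be found in the camera images.
- cover: Loose flat steel disc, 125 mm in diameter and 6 mm thick, about 200 g, with an upright black cylindrical knob at its centre, 28 mm in diameter and 36 mm tall (knob from 6 to 42 mm above the origin). Origin: centre of the disc's underside, z up along the knob. At the start it lies on top of the heating block and closes the well; it simply lifts off.
- large_flask: Loose glass conical flask (the larger of two), about 160 g, 145 mm tall, standing in the tray: base 85 mm in diameter, cone narrowing from 10 mm up to 95 mm up, then a straight upright neck 34 mm in diameter from 95 to 140 mm above the origin, with a rim 40 mm in diameter at the top 5 mm. Origin: centre of its underside, z up along its axis. Grip it by the neck.
- small_flask: Bystander: loose glass conical flask of the same form, 100 mm tall, base 60 mm, neck 24 mm in diameter, standing in the same tray. Origin: centre of its underside, z up.
- mat: Round cork mat fixed to the bench, 170 mm in diameter, 6 mm thick; to the left or right of the hotplate. Origin: centre of its underside, so its top lies 6 mm above the origin.
- well (a point): Centre of the floor of the well in the round aluminium heating block, 136 mm in diameter, that tops the hotplate (white body 220 x 170 mm, fixed to the bench). The well is round, 104 mm in diameter and 20 mm deep, open upwards once the cover is off; its floor is 105 mm and the block's top rim 125 mm above the bench. z up.
- tray: Blue shallow plastic tray, fixed, 360 mm (its x) x 150 mm (its y), 18 mm high, wall 4 mm, inner floor 4 mm above the bench; the large flask, the small flask and the beaker stand in it in a row along its x, about 110 mm apart, in any order. It lies on the other side of the hotplate from the mat. Origin: centre of its underside.
- beaker: Bystander: loose open glass beaker, 72 mm in diameter, 95 mm tall, standing in the same tray. Origin: centre of its underside, z up.
There are look-alikes about, which are no part of the job. What is shaped like the large_flask but green is not meant. Of the things shaped like the cover, the steel one is meant.

How it is judged:
By the outcome, as a careful person would: the job done as asked, in the order asked, and still so for the second after the job is handed in, with the robot touching nothing.
It also fails if it takes over 58 s, if anything falls off the work surface, if the arm or the gripper's body presses on something with over 40 N, if the wrist force passes 120 N, or if a joint passes its speed limit or range.

## Working session

There is one attempt and no reset: what is moved stays moved. The work goes in short steps, Python scripts to look and compute and a tool call to move; the robot and the scene stay as the last step left them, time stands still between calls to the robot, and variables do not carry over. Pictures are saved under pics/ and viewed, and the job is handed in when it is done.

Besides the shell and the picture viewer there is one more tool, called after ">>>" as name(argument=value, ...) on one line, values as JSON. jog_arm: Moves the arm, as the interface text tells. Its arguments: {"type":"object","properties":{"targets":{"type":"array","items":{"type":"array","items":{"type":"number"}}},"newtons":{"type":"number"}},"required":["targets"]}

```bash
ls; mkdir -p pics
python3 - <<'E'
from bench import r
import cv2,pickle
print(r.sense())
for n in ["scene","side","wrist"]:
    s=r.snapshot(n); pickle.dump(s,open(f"pics/{n}0.pkl","wb"))
    cv2.imwrite(f"pics/{n}0.png",s["pixels"][:,:,::-1])
    print(n,{k:v for k,v in s.items() if k!="pixels"})
E
```

```text
pics
{'time': 0.0, 'joint_pos': array([-7.62850528e+01,  7.51480491e+00,  8.53299923e+01, -4.44922134e-04,
        8.72612723e+01, -4.89289766e+00]), 'qd': array([-0.02579135,  0.02240676,  0.08215655, -0.04922449,  0.06593279,
        0.02710034]), 'joint_efforts': array([ 1.03943315e-03, -5.69406009e+01, -5.00549912e+01, -2.48829483e-04,
        1.48976332e-02,  4.23762486e-06]), 'tool_pos': array([ 191.34206138, -568.08936115,  230.24075752]), 'tcp_rot': array([-1.79894279e+02, -8.60427137e-03,  1.86078586e+01]), 'ft_force': array([-0.62938374, -0.38196792, -0.23674909]), 'wrist_torque': array([-0.00306677, -0.00206165,  0.00901045]), 'finger_gap': 85.4072717030713}
scene {'fx': 619.0339294807906, 'fy': 619.0339294807906, 'cx': 332.18251927685736, 'cy': 251.60370263046897, 'origin': array([1115.83895945,  430.41240454, 1101.39401835]), 'attitude': array([-146.01740654,   -0.95312663,  128.79519123])}
side {'fx': 444.9788281235381, 'fy': 444.9788281235381, 'cx': 321.9793038610383, 'cy': 237.3795269881883, 'origin': array([296.95145078, 642.98167547, 731.18849075]), 'attitude': array([-132.54075944,   -0.8388118 , -154.66430553])}
wrist {'fx': 382.71728208263215, 'fy': 382.71728208263215, 'cx': 315.39426573917063, 'cy': 240.0452330384337, 'origin': array([ 266.64499078, -542.13536901,  372.72874882]), 'attitude': array([ 1.61733127e+02,  1.22836969e-01, -7.13626624e+01])}
```

View pics/scene0.png

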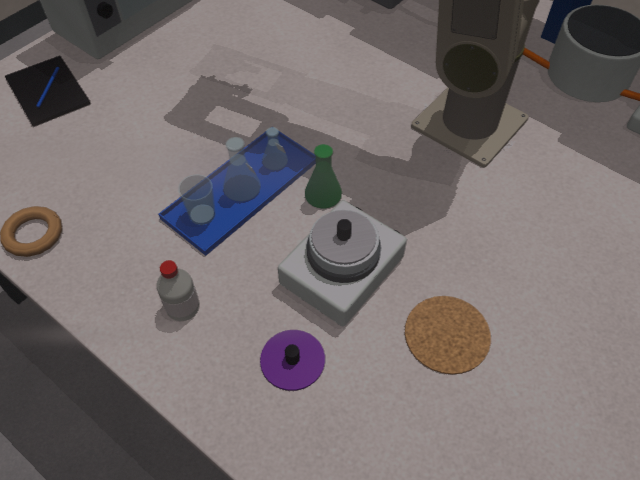

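View pics/side0.png

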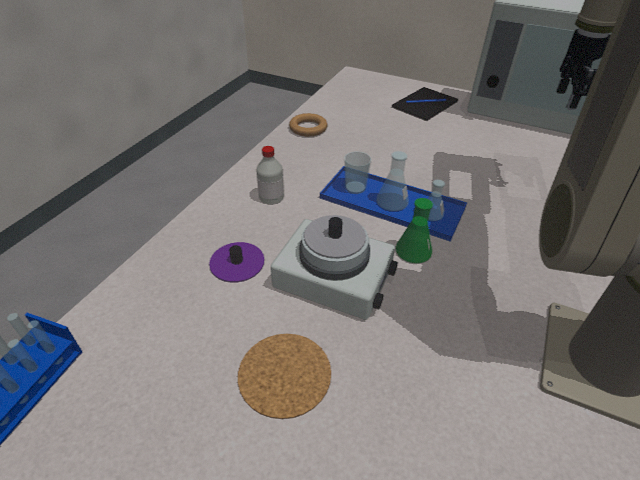

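View pics/wrist0.png

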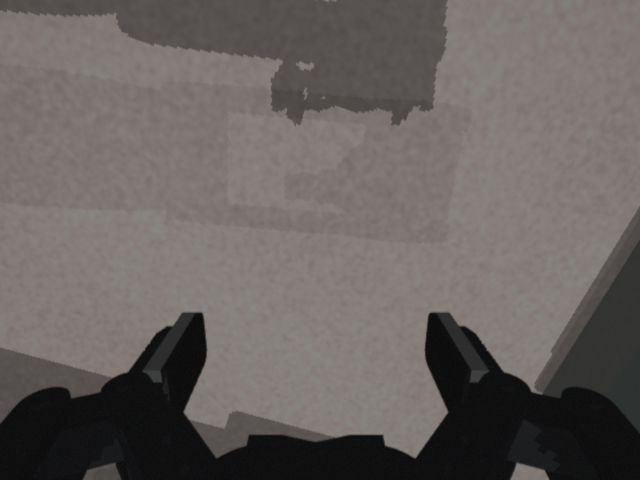

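The scene view shows the steel cover's knob at (344,228), the large flask's rim at (235,145) and the cork mat at (448,334). In the side view they are at (335,225), (399,157) and (285,375). The large flask is in the middle of the tray, and the green flask stands beside the hotplate. Next I'll measure these positions.

```bash
cat > h.py <<'E'
import numpy as np,cv2,pickle
from scipy.spatial.transform import Rotation as R
def rot(a): return R.from_euler('xyz',a,degrees=True).as_matrix()
def ray(s,p):
    d=np.array([(p[0]-s['cx'])/s['fx'],(p[1]-s['cy'])/s['fy'],1.]); d=rot(s['attitude'])@d
    return np.array(s['origin']),d/np.linalg.norm(d)
def onz(s,p,z):
    o,d=ray(s,p); return o+d*(z-o[2])/d[2]
def tri(a,p,b,q):
    o1,d1=ray(a,p);o2,d2=ray(b,q)
    t=np.linalg.lstsq(np.c_[d1,-d2],o2-o1,rcond=None)[0]
    x,y=o1+t[0]*d1,o2+t[1]*d2
    return (x+y)/2,np.linalg.norm(x-y)
def proj(s,P):
    c=rot(s['attitude']).T@(np.array(P)-s['origin']); return np.array([s['fx']*c[0]/c[2]+s['cx'],s['fy']*c[1]/c[2]+s['cy']])
def load(n): return pickle.load(open(f'pics/{n}.pkl','rb'))
E
python3 - <<'E'
from h import *
S=load('scene0');D=load('side0')
def mask(s,f,roi):
    hsv=cv2.cvtColor(s['pixels'],cv2.COLOR_RGB2HSV).astype(int); m=f(hsv).astype(np.uint8)
    z=np.zeros_like(m);x0,y0,x1,y1=roi;z[y0:y1,x0:x1]=m[y0:y1,x0:x1]
    c=max(cv2.findContours(z,cv2.RETR_EXTERNAL,cv2.CHAIN_APPROX_NONE)[0],key=cv2.contourArea)[:,0,:]
    return c
cork=lambda h:(h[...,0]>8)&(h[...,0]<25)&(h[...,1]>90)
dark=lambda h:h[...,2]<50
for n,s,rc,rk in(('scene',S,(390,280,510,390),(325,210,365,250)),('side',D,(220,320,350,430),(320,210,352,245))):
    c=mask(s,cork,rc); P=np.array([onz(s,p,6)[:2] for p in c],np.float32)
    print(n,'mat',cv2.minEnclosingCircle(P), P.min(0),P.max(0))
    k=mask(s,dark,rk); print('knob bbox',cv2.boundingRect(k),k.mean(0))
    # top z=167 knob, z=131 bottom
    x,y,w,hh=cv2.boundingRect(k); 
    for z in(131,149,167): print(z,onz(s,(x+w/2-.5,y+hh/2-.5),z))
print('knob tri',tri(S,(344,224),D,(335.5,222)))
print('rim tri',tri(S,(235,145),D,(399,156)))
print('small rim',tri(S,(272,132),D,(438,184)))
# upscaled crops
a=cv2.resize(S['pixels'][110:270,150:410],None,fx=3,fy=3,interpolation=cv2.INTER_CUBIC);cv2.imwrite('pics/s_crop.png',a[:,:,::-1])
a=cv2.resize(D['pixels'][140:320,260:480],None,fx=3.3,fy=3.3,interpolation=cv2.INTER_CUBIC);cv2.imwrite('pics/d_crop.png',a[:,:,::-1])
E
```

```text
scene mat ((535.8932495117188, 277.87420654296875), 84.5851821899414) [451.768   194.46242] [620.2673 361.2699]
knob bbox (337, 220, 14, 21) [343.39622642 229.77358491]
131 [542.58503929  18.42860711 131.        ]
149 [553.21842158  26.07056307 149.        ]
167 [563.85180386  33.71251904 167.        ]
side mat ((532.3065795898438, 280.890625), 84.73341369628906) [448.11905 196.543  ] [616.16705 365.12598]
knob bbox (329, 217, 13, 21) [334.86792453 227.24528302]
131 [558.45290202   7.78829358 131.        ]
149 [550.61032224  26.83811051 149.        ]
167 [542.76774246  45.88792745 167.        ]
knob tri (array([550.06466828,  24.67284234, 161.73244496]), np.float64(2.3775291203352693))
rim tri (array([ 520.60184548, -290.44361564,  142.55811078]), np.float64(1.018076919447316))
small rim (array([ 412.32195668, -286.71811713,   97.18313771]), np.float64(2.308277777269774))
```

View pics/s_crop.png

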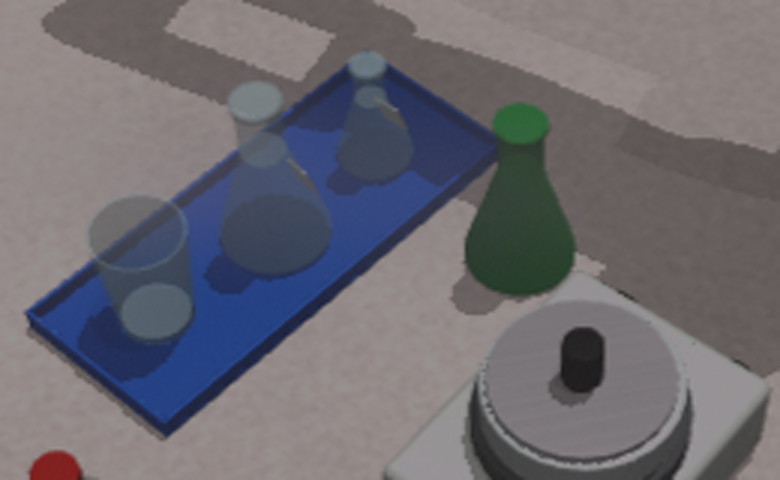

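View pics/d_crop.png

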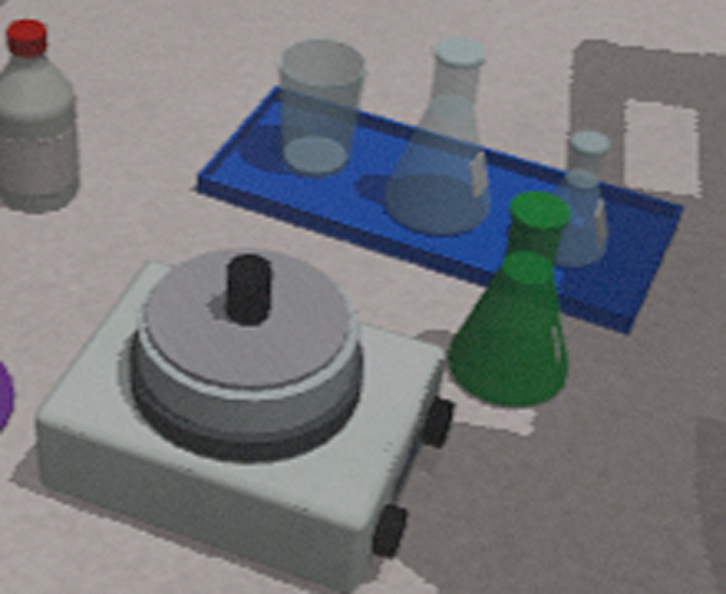

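Run:
```python
from h import *
S=load('scene0');D=load('side0')
print('rim@149',onz(S,(235.3,144),149),onz(D,(399.1,155.8),149),tri(S,(235.3,144),D,(399.1,155.8)))
print('base@4',onz(S,(150+275/3,110+232/3),4+6),onz(D,(260+440/3.3,140+190/3.3),10))
print('green rim',tri(S,(150+521/3,110+124/3),D,(260+540/3.3,140+211/3.3)))
print('small rim',tri(S,(150+367/3,110+66/3),D,(260+589/3.3,140+143/3.3)))
```

```text
rim@149 [ 522.58440456 -286.5585225   149.        ] [ 518.11946754 -282.03525979  149.        ] (array([ 519.8590553 , -289.85312783,  144.30935115]), np.float64(0.43991112829192097))
base@4 [ 524.40076987 -286.48735858   10.        ] [ 520.24222117 -297.99465775   10.        ]
green rim (array([ 414.08110615, -136.14308916,  140.06387917]), np.float64(0.2332757100654717))
small rim (array([ 412.00139169, -286.06138815,   98.77864079]), np.float64(0.2855290497828823))
```

>>> jog_arm(targets=[[0.03,-0.025,-0.01,0,0,0.1,0],[0.06,-0.05,-0.02,0,0,0.2,0],[0.09,-0.075,-0.03,0,0,0.3,0],[0.12,-0.1,-0.04,0,0,0.325,0],[0.15,-0.125,-0.05,0,0,0.325,0]], newtons=40)

```text
time: 0.57
tool_pos: [294.1, -400.6, 281.3]
tcp_rot: [-180.0, 0.0, -0.2]
ft_force: [0.8, -0.3, 1.1]
finger_gap: 85.5
```

>>> jog_arm(targets=[[0.02,-0.034,0,0,0,0,0],[0.04,-0.068,0,0,0,0,0],[0.06,-0.102,0,0,0,0,0],[0.08,-0.136,0,0,0,0,0],[0.1,-0.17,0,0,0,0,0]])

```text
time: 0.98
tool_pos: [394.2, -230.4, 281.2]
tcp_rot: [180.0, -0.0, -0.0]
ft_force: [1.0, -0.6, 0.6]
finger_gap: 85.3
```

>>> jog_arm(targets=[[0.02,-0.034,0,0,0,0,0],[0.04,-0.068,0,0,0,0,0],[0.06,-0.102,0,0,0,0,0],[0.08,-0.136,0,0,0,0,0],[0.1,-0.17,0,0,0,0,0]])

```text
time: 1.4
tool_pos: [494.3, -60.3, 281.2]
tcp_rot: [180.0, -0.0, -0.0]
ft_force: [-0.3, -1.4, 0.2]
finger_gap: 85.4
```

>>> jog_arm(targets=[[0.02,-0.034,0,0,0,0,0],[0.04,-0.068,0,0,0,0,0],[0.055,-0.087,0,0,0,0,0],[0.055,-0.087,0.01,0,0,0,0],[0.055,-0.087,0.01,0,0,0,0]])

```text
time: 1.82
tool_pos: [548.3, 26.0, 268.8]
tcp_rot: [-180.0, 0.2, 0.1]
ft_force: [-0.6, -0.7, -0.6]
finger_gap: 85.4
```

```bash
cat > snap.py <<'E'
import sys
from bench import r
from h import *
print(r.sense()['tool_pos'],r.sense()['time'])
for a in sys.argv[1:]:
    n,t=a.split(':'); s=r.snapshot(n); pickle.dump(s,open(f'pics/{n}{t}.pkl','wb')); cv2.imwrite(f'pics/{n}{t}.png',s['pixels'][:,:,::-1])
E
python3 snap.py wrist:1
```

```text
[548.28623377  25.96491661 268.83004116] 1.8167
```

View pics/wrist1.png

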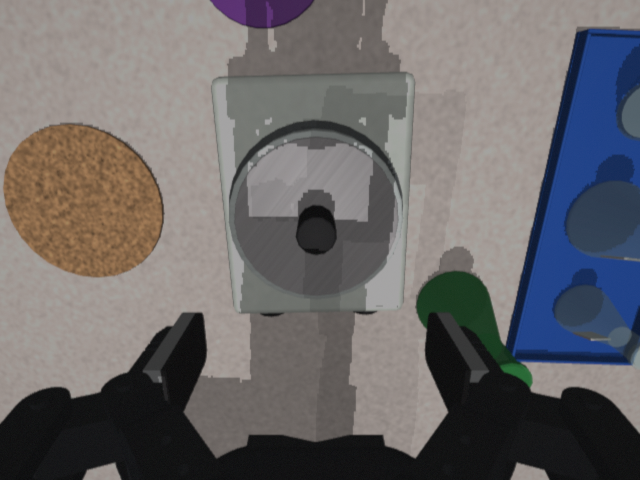

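The wrist view shows the knob top at (316,236), midway between the fingers, with the mat at (83,200). The green flask lies clear of both fingers. I'll cast a ray to the knob top.

Run:
```python
from h import *
s=load('wrist1')
print(s['origin'],s['attitude'])
print('knobtop',onz(s,(316,236),167),'cover ctr@131 approx',onz(s,(315.5,216),131),'mat',onz(s,(83.5,200),6))
hsv=cv2.cvtColor(s['pixels'],cv2.COLOR_RGB2HSV).astype(int)
m=((hsv[...,0]>8)&(hsv[...,0]<25)&(hsv[...,1]>90)).astype(np.uint8)
c=max(cv2.findContours(m,cv2.RETR_EXTERNAL,cv2.CHAIN_APPROX_NONE)[0],key=cv2.contourArea)[:,0]
print(cv2.minEnclosingCircle(np.array([onz(s,p,6)[:2] for p in c],np.float32)))
```

```text
[628.2137111   26.78583597 410.93183476] [ 1.61515836e+02  6.88706151e-03 -8.98307444e+01]
knobtop [549.52802432  26.1770689  167.        ] cover ctr@131 approx [553.78694088  26.5197549  131.        ] mat [537.61742968 276.54395792   6.        ]
((532.2509155273438, 277.06146240234375), 84.72499084472656)
```

>>> jog_arm(targets=[[0.0025,0,0.035,0,0,0,0],[0.0025,0,0.07,0,0,0,0],[0.0025,0,0.1,0,0,0,0],[0.0025,0,0.12,0,0,0,0],[0.0025,0,0.133,0,0,0,0]])

```text
time: 2.28
tool_pos: [549.1, 23.4, 135.3]
tcp_rot: [180.0, 0.2, -0.1]
ft_force: [-0.7, -0.5, 0.2]
finger_gap: 85.4
```

>>> jog_arm(targets=[[0,0,0,0,0,0,0],[0,0,0,0,0,0,0.5],[0,0,0,0,0,0,1],[0,0,0,0,0,0,1],[0,0,0,0,0,0,1]], newtons=40)

```text
time: 2.7
tool_pos: [552.6, 24.5, 140.3]
tcp_rot: [180.0, -0.2, -0.0]
ft_force: [0.4, 0.3, -0.6]
finger_gap: 39.1
```

>>> jog_arm(targets=[[0,0,0,0,0,0,1],[0,0,0,0,0,0,1],[0,0,0,0,0,0,1],[0,0,0,0,0,0,1],[0,0,0,0,0,0,1]])

```text
time: 3.12
tool_pos: [552.3, 24.6, 139.9]
tcp_rot: [180.0, -0.1, -0.0]
ft_force: [-1.0, -0.8, 5.8]
finger_gap: 26.7
```

>>> jog_arm(targets=[[0,0,-0.005,0,0,0,1],[0,0,-0.015,0,0,0,1],[0,0,-0.03,0,0,0,1],[0,0,-0.045,0,0,0,1],[0,0,-0.06,0,0,0,1]])

```text
time: 3.53
tool_pos: [551.1, 24.7, 199.4]
tcp_rot: [-180.0, 0.0, -0.0]
ft_force: [0.6, 0.4, -2.5]
finger_gap: 27.0
```

```bash
python3 snap.py side:2
```

```text
[551.14543175  24.73128797 199.44691088] 3.5333
```

View pics/side2.png

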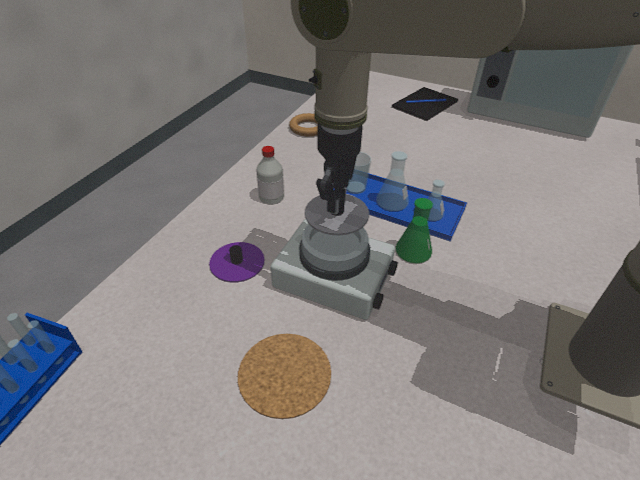

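The side view shows the cover hanging level from the gripper over the open well, at (337,213). I'll carry it to the mat.

>>> jog_arm(targets=[[-0.001,-0.015,0,0,0,0,1],[-0.003,-0.045,0,0,0,0,1],[-0.005,-0.075,0,0,0,0,1],[-0.007,-0.105,0,0,0,0,1],[-0.009,-0.135,0,0,0,0,1]], newtons=55)

```text
time: 4.0
tool_pos: [542.0, 160.9, 198.4]
tcp_rot: [-180.0, 0.0, -0.0]
ft_force: [-0.0, -0.5, -1.2]
finger_gap: 26.3
```

>>> jog_arm(targets=[[-0.002,-0.03,0,0,0,0,1],[-0.004,-0.06,0,0,0,0,1],[-0.006,-0.09,0,0,0,0,1],[-0.008,-0.11,0,0,0,0,1],[-0.008,-0.118,0.01,0,0,0,1]])

```text
time: 4.42
tool_pos: [534.7, 281.2, 190.4]
tcp_rot: [-179.9, -0.2, 0.1]
ft_force: [0.7, 0.1, -2.2]
finger_gap: 26.7
```

>>> jog_arm(targets=[[0,0,0.03,0,0,0,1],[0,0,0.06,0,0,0,1],[0,0,0.09,0,0,0,1],[0,0,0.12,0,0,0,1],[0,0,0.14,0,0,0,1]])

```text
time: 4.83
tool_pos: [532.4, 276.1, 44.1]
tcp_rot: [179.9, 0.2, -0.0]
ft_force: [-0.8, 0.1, -2.8]
finger_gap: 26.4
```

```bash
python3 snap.py side:3 scene:3
```

```text
[532.38441585 276.1150788   44.09449838] 4.8333
```

View pics/side3.png

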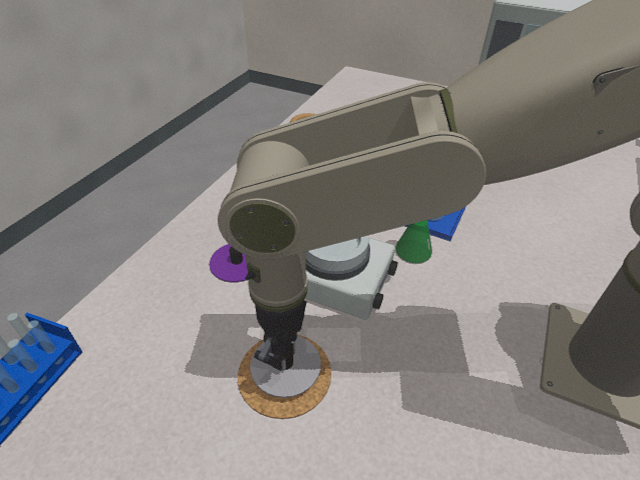

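View pics/scene3.png

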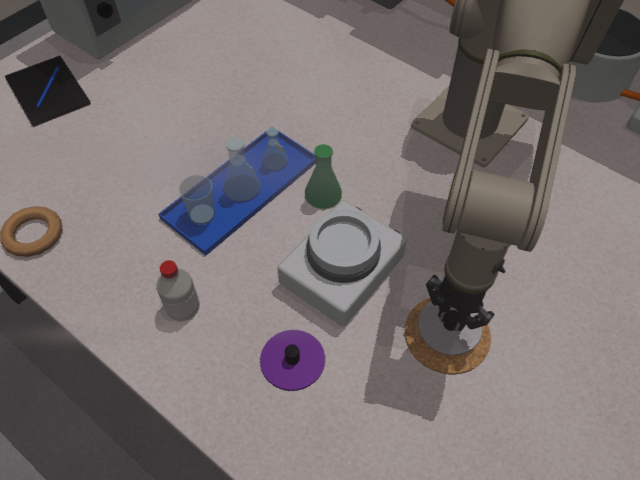

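Both views show the cover level and centred over the mat, at (285,366) in the side view and (452,325) in the scene view. I'll creep down and watch the force.

>>> jog_arm(targets=[[0,0,0.01,0,0,0,1],[0,0,0.018,0,0,0,1],[0,0,0.022,0,0,0,1],[0,0,0.024,0,0,0,1],[0,0,0.024,0,0,0,1]])

```text
time: 5.35
tool_pos: [534.6, 277.7, 24.6]
tcp_rot: [-180.0, -0.0, -0.0]
ft_force: [-0.5, -0.5, -1.2]
finger_gap: 26.6
```

>>> jog_arm(targets=[[0,0,0.001,0,0,0,1],[0,0,0.002,0,0,0,1],[0,0,0.002,0,0,0,1],[0,0,0.003,0,0,0,1],[0,0,0.003,0,0,0,1]])

```text
time: 5.77
tool_pos: [534.4, 277.7, 21.3]
tcp_rot: [-180.0, -0.0, -0.0]
ft_force: [0.5, -0.4, -1.3]
finger_gap: 26.4
```

>>> jog_arm(targets=[[0,0,0.001,0,0,0,1],[0,0,0.001,0,0,0,1],[0,0,0.002,0,0,0,1],[0,0,0.002,0,0,0,1],[0,0,0.002,0,0,0,1]])

```text
time: 6.18
tool_pos: [534.6, 277.8, 21.0]
tcp_rot: [180.0, -0.0, -0.0]
ft_force: [-8.1, -3.3, 12.5]
finger_gap: 26.1
```

The wrist reads 12 N upward, so the cover is on the mat. I'll open the fingers and then retreat.

>>> jog_arm(targets=[[0,0,-0.001,0,0,0,1],[0,0,-0.001,0,0,0,0.6],[0,0,-0.001,0,0,0,0.3],[0,0,-0.001,0,0,0,0],[0,0,-0.001,0,0,0,0]])

```text
time: 6.6
tool_pos: [534.4, 277.7, 20.2]
tcp_rot: [-180.0, -0.0, -0.0]
ft_force: [-0.2, -0.0, -0.5]
finger_gap: 69.2
```

>>> jog_arm(targets=[[0,0,0,0,0,0,0],[0,0,0,0,0,0,0],[0,0,0,0,0,0,0],[0,0,-0.01,0,0,0,0],[0,0,-0.03,0,0,0,0]])

```text
time: 7.02
tool_pos: [532.1, 276.7, 48.1]
tcp_rot: [179.9, 0.3, -0.0]
ft_force: [-0.2, 0.2, 0.3]
finger_gap: 85.8
```

>>> jog_arm(targets=[[0,0,-0.04,0,0,0,0],[0,0,-0.08,0,0,0,0],[0,0,-0.12,0,0,0,0],[0,0,-0.16,0,0,0,0],[0,0,-0.2,0,0,0,0]])

```text
time: 7.43
tool_pos: [534.0, 277.5, 253.4]
tcp_rot: [-180.0, -0.1, -0.0]
ft_force: [1.3, 0.3, 1.0]
finger_gap: 85.2
```

```bash
python3 snap.py wrist:4
```

```text
[534.0376597  277.53372863 253.3580348 ] 7.4333
```

View pics/wrist4.png

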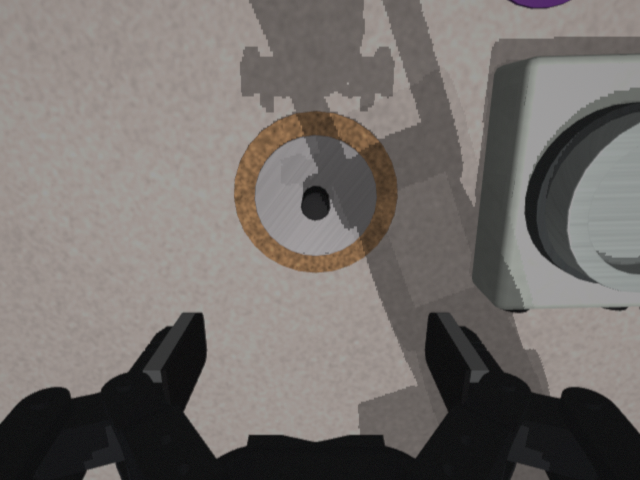

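The wrist view shows the cover flat and knob up at (315,200), with an even cork ring all round. Next I'll look into the well on the way to the flask.

>>> jog_arm(targets=[[0,0.04,0,0,0,0,0],[0,0.08,0,0,0,0,0],[0,0.12,0,0,0,0,0],[0,0.16,-0.01,0,0,0,0],[0,0.2,-0.02,0,0,0,0]])

```text
time: 7.9
tool_pos: [533.4, 76.1, 270.4]
tcp_rot: [180.0, 0.0, 0.0]
ft_force: [0.4, 0.2, 0.8]
finger_gap: 85.4
```

>>> jog_arm(targets=[[0,0.04,0,0,0,0,0],[0,0.05,0,0,0,0,0],[0,0.05,0,0,0,0,0],[0,0.05,0,0,0,0,0]])

```text
time: 8.23
tool_pos: [534.3, 27.5, 270.6]
tcp_rot: [-180.0, -0.0, -0.1]
ft_force: [0.2, 0.6, 0.2]
finger_gap: 85.2
```

```bash
python3 snap.py wrist:5
```

```text
[534.30855266  27.49497619 270.57763056] 8.2333
```

View pics/wrist5.png

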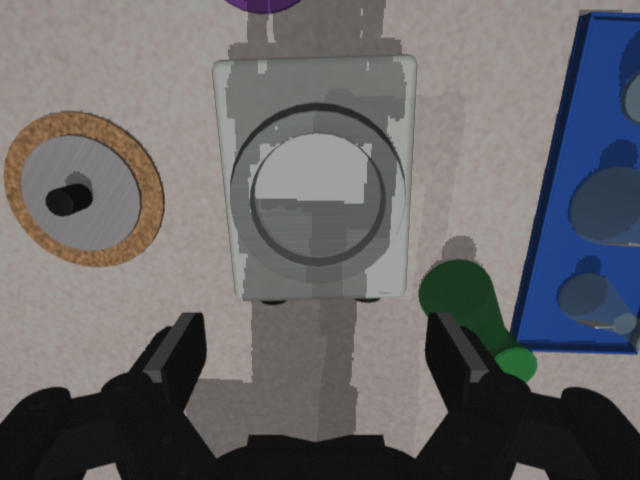

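Run:
```python
from h import *
s=load('scene3')
a=cv2.resize(s['pixels'][190:300,280:410],None,fx=5,fy=5,interpolation=cv2.INTER_CUBIC);cv2.imwrite('pics/w_crop.png',a[:,:,::-1])
```

```text
(no output)
```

View pics/w_crop.png

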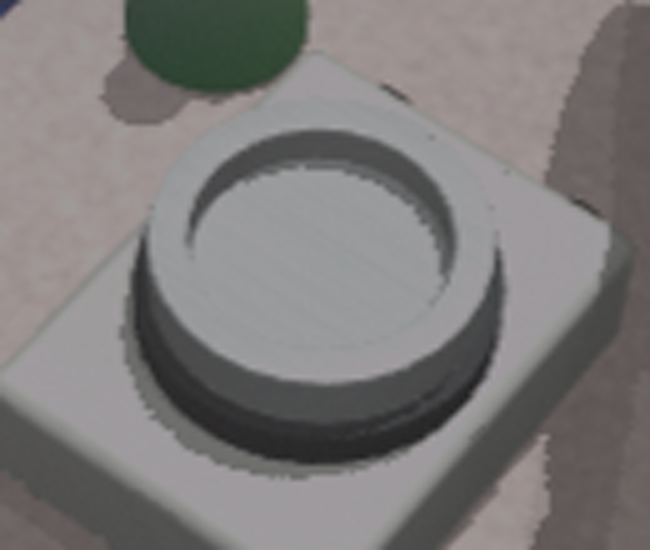

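The wrist view shows the open well as a clean ring, with its outer edge at columns 249–387 and rows ~130–267. The scene crop puts the well's rim at crop columns 187–457 and rows 128–348.

Run:
```python
from h import *
w=load('wrist5');s=load('scene3')
for p in((249,199),(387,199),(318,267),(317,131)): print(onz(w,p,125).round(1))
for p in((187,245),(457,245),(322,128),(322,348)): print(onz(s,(280+p[0]/5,190+p[1]/5),125).round(1))
def pr(C,n,s):
  th=np.linspace(0,2*np.pi,60)
  im=s['pixels'][:,:,::-1].copy()
  for z,rr in((125,52),(105,52),(125,68)):
    P=np.array([proj(s,(C[0]+rr*np.cos(t),C[1]+rr*np.sin(t),z)) for t in th]); print(n,z,rr,P.min(0).round(1),P.max(0).round(1))
pr((551,26.3),'wrist',w);pr((551,26.3),'scene',s)
```

```text
[551.8  79.  125. ]
[551.6 -26.6 125. ]
[495.6  26.1 125. ]
[601.8  26.9 125. ]
[587.9  -9.7 125. ]
[521.6  70.8 125. ]
[510.2  -4.5 125. ]
[592.2  59.9 125. ]
wrist 125 52 [249.8 129.3] [385.8 263. ]
wrist 105 52 [253.9 128.3] [381.5 254.4]
wrist 125 68 [228.8 105.8] [406.9 281.1]
scene 125 52 [317.  215.2] [370.8 259.1]
scene 105 52 [317.1 221.3] [370.1 264.8]
scene 125 68 [308.7 208.8] [379.  266.2]
```

>>> jog_arm(targets=[[-0.002,0.04,0,0,0,0,0],[-0.004,0.08,0,0,0,0,0],[-0.006,0.12,0,0,0,0,0],[-0.008,0.16,0,0,0,0,0],[-0.01,0.2,0,0,0,0,0]])

```text
time: 8.7
tool_pos: [524.6, -172.0, 270.2]
tcp_rot: [-180.0, -0.0, 0.2]
ft_force: [0.8, 1.0, 0.1]
finger_gap: 85.7
```

>>> jog_arm(targets=[[-0.002,0.04,0,0,0,0,0],[-0.004,0.08,0,0,0,0,0],[-0.005,0.11,0,0,0,0,0],[-0.005,0.117,0,0,0,0,0],[-0.005,0.117,0,0,0,0,0]])

```text
time: 9.12
tool_pos: [519.6, -289.8, 269.5]
tcp_rot: [-180.0, 0.1, -0.1]
ft_force: [-0.5, -0.1, -0.6]
finger_gap: 85.5
```

```bash
python3 snap.py wrist:6
```

```text
[ 519.55815791 -289.83593546  269.51575306] 9.1167
```

View pics/wrist6.png

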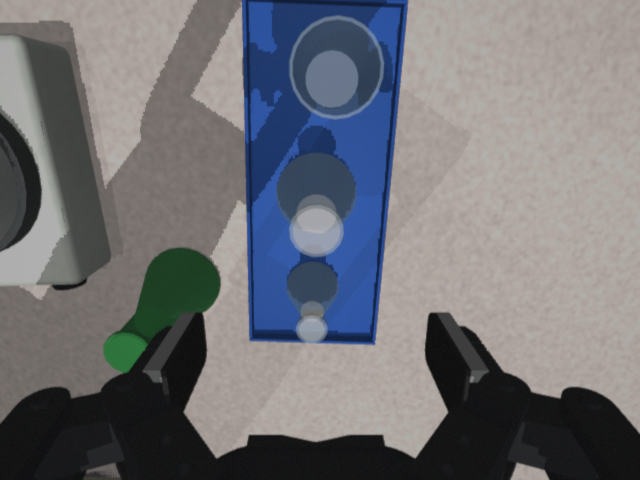

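The wrist view shows the large flask's rim at (316,230) and its base at (316,190), with the beaker ahead at (336,67) and the small flask behind at (312,328). The jaws close across the row.

Run:
```python
from h import *
w=load('wrist6')
print(onz(w,(316.3,230.5),149),onz(w,(316.3,190),10),onz(w,(312,328),104),onz(w,(336,67),99))
```

```text
[ 519.23744707 -289.77455523  149.        ] [ 521.86409406 -289.97883489   10.        ] [ 412.12845028 -285.89811817  104.        ] [ 631.9746418  -304.60026935   99.        ]
```

>>> jog_arm(targets=[[0.001,0,0.035,0,0,0,0],[0.001,0,0.07,0,0,0,0],[0.001,0,0.105,0,0,0,0],[0.001,0,0.135,0,0,0,0],[0.001,0,0.155,0,0,0,0]])

```text
time: 9.58
tool_pos: [519.6, -285.2, 111.5]
tcp_rot: [-179.8, 0.2, 0.2]
ft_force: [0.0, 0.2, -0.5]
finger_gap: 85.6
```

>>> jog_arm(targets=[[0,0,0.008,0,0,0,0],[0,0,0.008,0,0,0,0],[0,0,0.008,0,0,0,0.3],[0,0,0.008,0,0,0,0.5],[0,0,0.008,0,0,0,0.5]], newtons=30)

```text
time: 10.0
tool_pos: [521.8, -289.8, 109.8]
tcp_rot: [179.9, -0.2, 0.0]
ft_force: [-0.3, -0.0, 0.1]
finger_gap: 51.5
```

```bash
python3 snap.py side:7
```

```text
[ 521.82746891 -289.80731738  109.84486702] 10.0
```

View pics/side7.png

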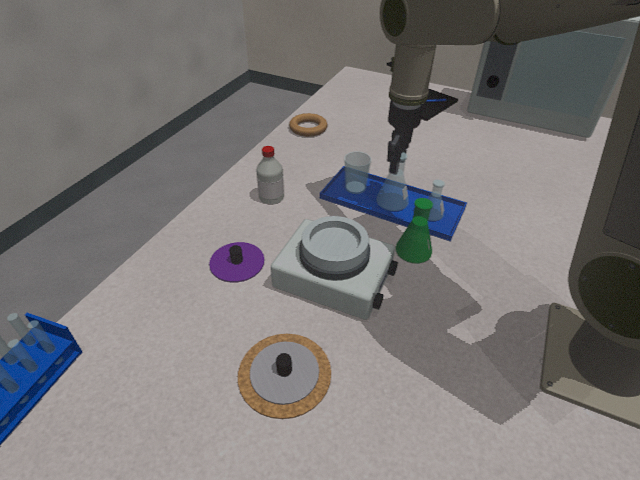

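The side view shows the fingers either side of the large flask's neck, at (400,170), and the cover lying on the mat at (285,370). I'll close and lift.

>>> jog_arm(targets=[[0,0,0,0,0,0,0.6],[0,0,0,0,0,0,0.8],[0,0,0,0,0,0,1],[0,0,0,0,0,0,1],[0,0,0,0,0,0,1]])

```text
time: 10.47
tool_pos: [521.4, -290.2, 109.3]
tcp_rot: [179.9, -0.2, -0.0]
ft_force: [-0.8, 0.1, 6.3]
finger_gap: 37.3
```

>>> jog_arm(targets=[[0,0,0,0,0,0,1],[0,0,0,0,0,0,1],[0,0,0,0,0,0,1]], newtons=45)

```text
time: 10.72
tool_pos: [521.4, -290.2, 109.4]
tcp_rot: [179.9, -0.2, -0.0]
ft_force: [-0.0, 0.3, 6.6]
finger_gap: 36.8
```

>>> jog_arm(targets=[[0,0,-0.005,0,0,0,1],[0,0,-0.015,0,0,0,1],[0,0,-0.03,0,0,0,1],[0,0,-0.055,0,0,0,1],[0,0,-0.08,0,0,0,1]])

```text
time: 11.13
tool_pos: [519.3, -288.8, 187.5]
tcp_rot: [-179.9, 0.1, -0.0]
ft_force: [1.0, -0.8, -1.5]
finger_gap: 36.5
```

>>> jog_arm(targets=[[0,0,-0.025,0,0,0,1],[0,0,-0.05,0,0,0,1],[0,0,-0.075,0,0,0,1],[0,0,-0.095,0,0,0,1],[0,0,-0.1,0,0,0,1]])

```text
time: 11.55
tool_pos: [521.4, -290.2, 292.6]
tcp_rot: [179.8, -0.3, -0.0]
ft_force: [1.0, -0.4, -1.1]
finger_gap: 37.0
```

```bash
python3 snap.py side:8 scene:8
```

```text
[ 521.40653108 -290.19444256  292.61619498] 11.55
```

View pics/side8.png

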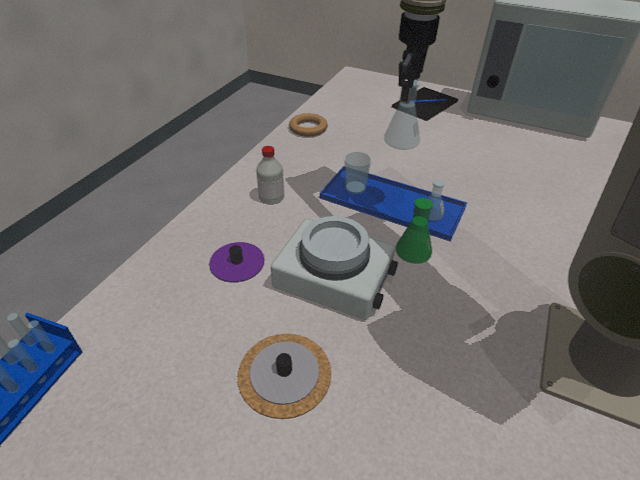

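View pics/scene8.png

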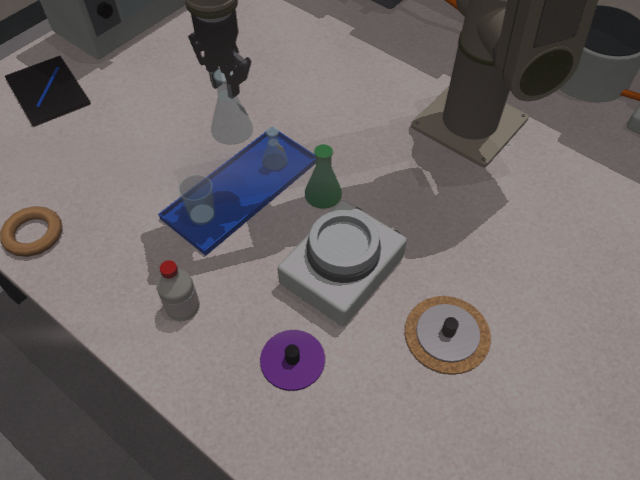

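Both views show the flask hanging upright in the gripper, with its base at (403,143) in the side view. The beaker and small flask are still in place. I'll carry it over the well.

>>> jog_arm(targets=[[0.001,-0.012,0,0,0,0,1],[0.003,-0.036,0,0,0,0,1],[0.006,-0.068,0,0,0,0,1],[0.009,-0.1,0,0,0,0,1],[0.012,-0.132,0,0,0,0,1]])

```text
time: 12.07
tool_pos: [531.1, -155.2, 284.5]
tcp_rot: [-179.9, 0.2, -0.1]
ft_force: [0.4, 0.6, -1.5]
finger_gap: 36.3
```

>>> jog_arm(targets=[[0.003,-0.032,0,0,0,0,1],[0.006,-0.064,0,0,0,0,1],[0.009,-0.096,0,0,0,0,1],[0.012,-0.128,0,0,0,0,1],[0.015,-0.155,0,0,0,0,1]])

```text
time: 12.48
tool_pos: [545.9, 0.6, 284.7]
tcp_rot: [-179.9, 0.2, 0.0]
ft_force: [0.4, 0.6, -2.2]
finger_gap: 37.0
```

>>> jog_arm(targets=[[0.002,-0.02,0,0,0,0,1],[0.003,-0.029,0,0,0,0,1],[0.003,-0.029,0.01,0,0,0,1],[0.003,-0.029,0.02,0,0,0,1],[0.003,-0.029,0.02,0,0,0,1]])

```text
time: 12.9
tool_pos: [548.5, 25.8, 262.9]
tcp_rot: [180.0, 0.3, -0.0]
ft_force: [-0.6, 0.0, -2.6]
finger_gap: 36.3
```

```bash
python3 snap.py side:9 scene:9 wrist:9
python3 - <<'E'
from h import *
a=cv2.resize(load('side9')['pixels'][120:320,240:440],None,fx=2.5,fy=2.5)
b=cv2.resize(load('scene9')['pixels'][130:330,250:450],None,fx=2.5,fy=2.5)
cv2.imwrite('pics/c9.png',np.hstack([a,b])[:,:800+200][:, :, ::-1])
im=cv2.resize(np.hstack([a,b]),(800,400));cv2.imwrite('pics/c9.png',im[:,:,::-1])
E
```

```text
[548.54272063  25.80319607 262.94234675] 12.9
```

View pics/c9.png

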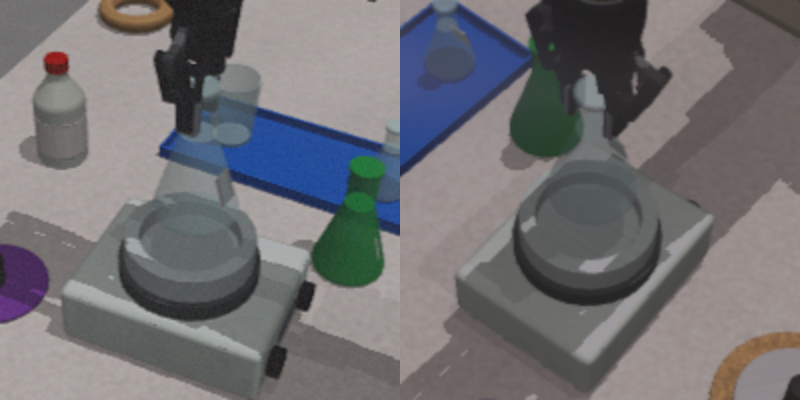

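View pics/wrist9.png

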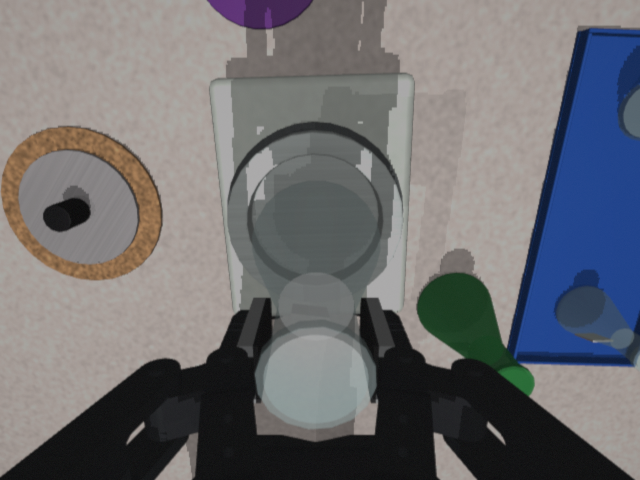

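Run:
```python
from h import *
w=load('wrist9'); im=w['pixels'].copy()
im=cv2.convertScaleAbs(im,alpha=1.8)
cv2.imwrite('pics/c10.png',cv2.resize(im[110:310,200:430],None,fx=3.4,fy=3,interpolation=cv2.INTER_CUBIC)[:,:,::-1])
for C in((549,26,158),(551,26,158)):
  P=np.array([proj(w,(C[0]+42.5*np.cos(t),C[1]+42.5*np.sin(t),C[2])) for t in np.linspace(0,6.28,90)]);print(P.min(0),P.max(0))
print(w['origin'])
```

```text
[253.38919752 173.53675821] [377.56394331 291.95203307]
[253.23518195 170.44026135] [377.71086751 289.43122993]
[629.25485207  25.9859658  407.59777829]
```

View pics/c10.png

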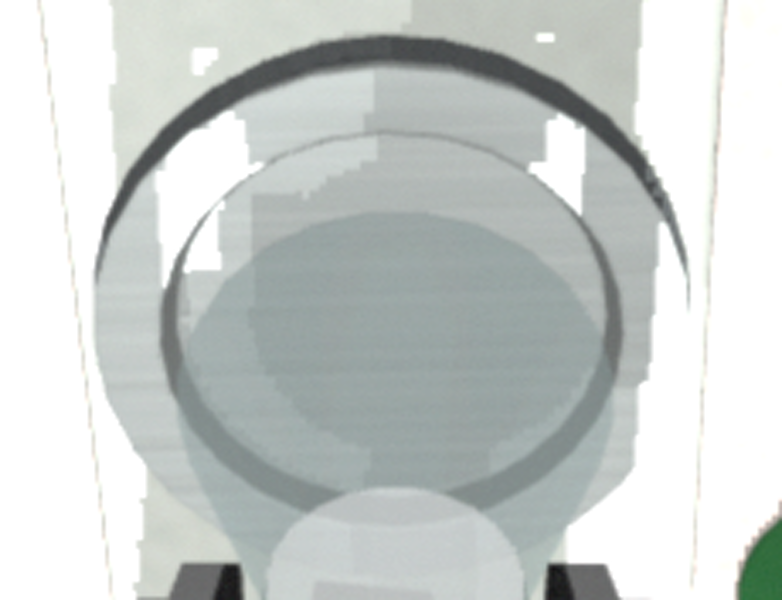

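```bash
python3 snap.py side:11 scene:11
python3 - <<'E'
from h import *
a=cv2.resize(load('side11')['pixels'][150:270,290:390],(500,600),interpolation=cv2.INTER_CUBIC)
b=cv2.resize(load('scene11')['pixels'][160:260,300:390],(540,600),interpolation=cv2.INTER_CUBIC)
for n,i in(('a',a),('b',b)): cv2.imwrite(f'pics/c11{n}.png',cv2.convertScaleAbs(i,alpha=1.6)[:,:,::-1])
E
```

```text
[549.88782238  25.47805627 266.44690584] 13.05
```

View pics/c11a.png

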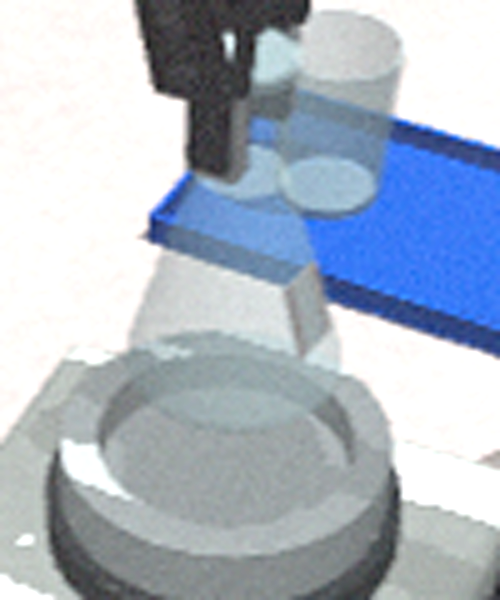

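View pics/c11b.png

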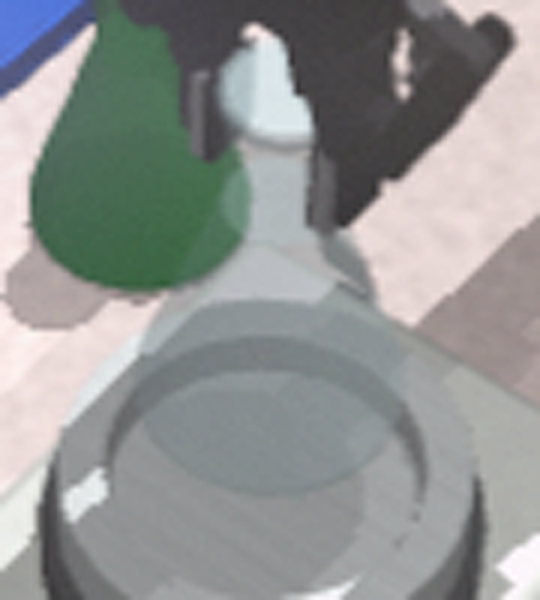

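Run:
```python
from h import *
from scipy.optimize import least_squares
w=load('wrist9');d=load('side11');s=load('scene11')
def ext(S,C):
  P=np.array([proj(S,(C[0]+42.5*np.cos(t),C[1]+42.5*np.sin(t),C[2])) for t in np.linspace(0,6.283,200)]);return np.r_[P.min(0),P.max(0)]
for C in((550,26,160),(545,26,160),(550,26,165),(546,26,163)):
  print(C,'side',ext(d,C).round(1),'scene',ext(s,C).round(1),'wrist',ext(w,np.array(C)-[0,0,2.5]).round(1))
print('obs side L316 T216.4 R358.4 B235.6; scene L323.3 T209.7 R368.3 B242.5; wrist L252.4 T180.7 R380.3')
```

```text
(550, 26, 160) side [314.1 209.1 357.2 237.2] scene [322.2 207.7 367.2 244. ] wrist [253.4 171.9 377.6 290.4]
(545, 26, 160) side [316.4 209.8 359.6 238. ] scene [323.9 206.1 368.8 242.3] wrist [253.8 179.6 377.2 296.7]
(550, 26, 165) side [314.1 207.2 357.4 235.3] scene [322.2 206.1 367.4 242.5] wrist [252.2 173.  378.7 293.5]
(546, 26, 163) side [315.9 208.5 359.2 236.7] scene [323.6 205.5 368.6 241.7] wrist [253.  178.8 377.9 297.3]
obs side L316 T216.4 R358.4 B235.6; scene L323.3 T209.7 R368.3 B242.5; wrist L252.4 T180.7 R380.3
```

Run:
```python
from h import *
d=load('side11');s=load('scene11')
def ext(S,C,r):
  P=np.array([proj(S,(C[0]+r*np.cos(t),C[1]+r*np.sin(t),C[2])) for t in np.linspace(0,6.283,200)]);return np.r_[P.min(0),P.max(0)].round(1)
for x in(546,550,554):
  for z in (303,308): print(x,z,'side',ext(d,(x,26,z),20),'scene',ext(s,(x,26,z),20))
print('obs side R',290+302/5,'B(under rim)',150+82/5,' scene L',300+218/6,'B',160+145/6)
```

```text
546 303 side [329.2 155.1 352.1 167.7] scene [337.2 165.2 360.7 183.1]
546 308 side [329.3 152.7 352.2 165.3] scene [337.3 163.3 360.9 181.2]
550 303 side [327.1 154.6 349.9 167.1] scene [335.7 166.6 359.3 184.5]
550 308 side [327.2 152.2 350.1 164.7] scene [335.8 164.6 359.5 182.6]
554 303 side [325.1 154.1 347.8 166.6] scene [334.3 167.9 357.9 185.9]
554 308 side [325.1 151.6 348.  164.1] scene [334.3 166.  358.  184. ]
obs side R 350.4 B(under rim) 166.4  scene L 336.3333333333333 B 184.16666666666666
```

>>> jog_arm(targets=[[0.002,0,0.005,0,0,0,1],[0.004,0,0.015,0,0,0,1],[0.004,0,0.02,0,0,0,1],[0.004,0,0.025,0,0,0,1],[0.004,0,0.025,0,0,0,1]])

```text
time: 13.57
tool_pos: [553.5, 26.7, 240.2]
tcp_rot: [-180.0, 0.2, -0.0]
ft_force: [-0.1, -0.4, -2.7]
finger_gap: 36.8
```

```bash
python3 snap.py wrist:12 side:12
python3 - <<'E'
from h import *
w=load('wrist12'); im=cv2.convertScaleAbs(w['pixels'],alpha=1.8)
cv2.imwrite('pics/c12.png',cv2.resize(im[110:310,200:430],None,fx=3.4,fy=3,interpolation=cv2.INTER_CUBIC)[:,:,::-1])
E
```

```text
[553.47063249  26.69654866 240.17602255] 13.5667
```

View pics/c12.png

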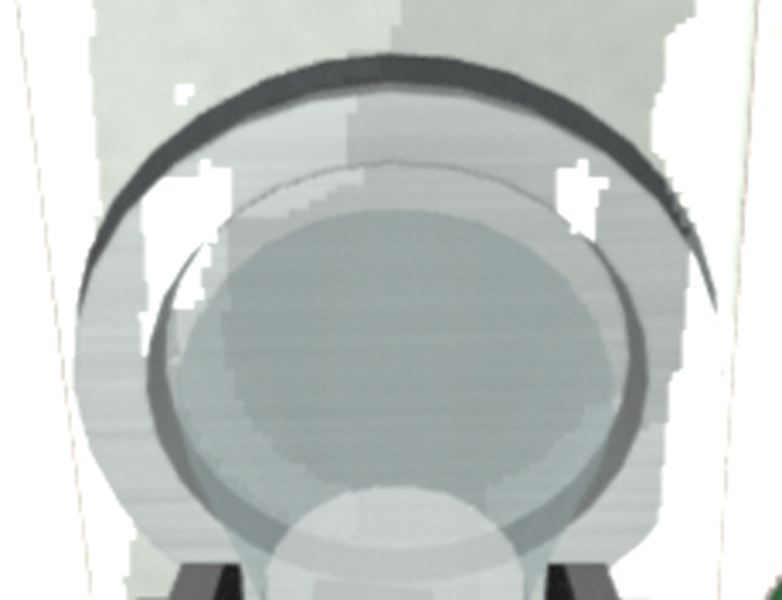

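The wrist crop shows the flask's base (crop columns 176–613) centred sideways in the well opening (147–648), and it stays put relative to the hand. I'll descend and then creep.

>>> jog_arm(targets=[[0,0,0.005,0,0,0,1],[0,0,0.011,0,0,0,1],[0,0,0.017,0,0,0,1],[0,0,0.022,0,0,0,1],[0,0,0.022,0,0,0,1]])

```text
time: 14.08
tool_pos: [553.5, 26.7, 218.4]
tcp_rot: [-180.0, 0.1, -0.0]
ft_force: [-0.7, 0.2, -1.6]
finger_gap: 36.6
```

```bash
python3 snap.py wrist:13 scene:13 side:13
python3 - <<'E'
from h import *
c=[]
for n,(x0,y0,x1,y1) in(('wrist13',(200,110,440,310)),('scene13',(290,180,400,280)),('side13',(280,180,390,280))):
  c.append(cv2.resize(cv2.convertScaleAbs(load(n)['pixels'][y0:y1,x0:x1],alpha=1.7),(400,300),interpolation=cv2.INTER_CUBIC))
im=np.vstack([np.hstack(c[:2]),np.hstack([c[2],c[2]*0])]);cv2.imwrite('pics/c13.png',im[:,:,::-1])
E
```

```text
[553.46424443  26.67608118 218.41210756] 14.0833
```

View pics/c13.png

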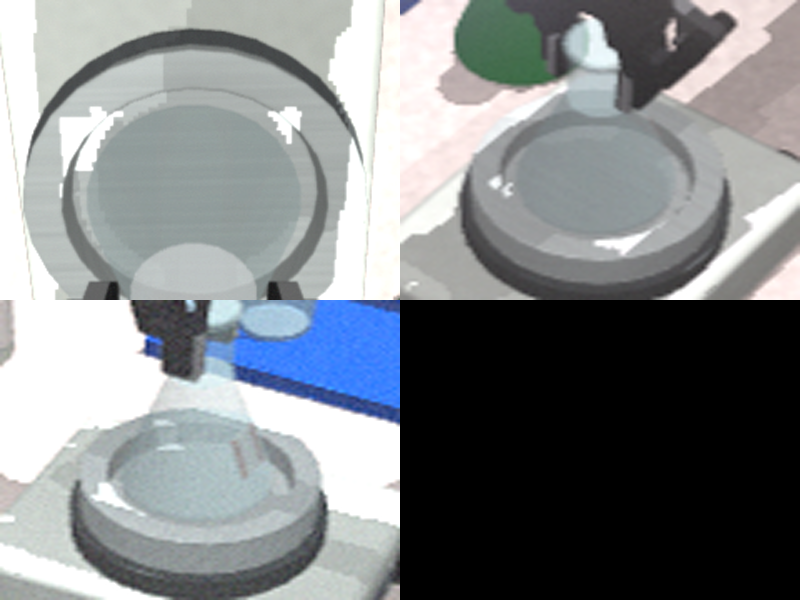

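All three views show the flask's base inside the well, clear of the wall all round. I'll creep down the last ~10 mm.

>>> jog_arm(targets=[[0,0,0.001,0,0,0,1],[0,0,0.002,0,0,0,1],[0,0,0.003,0,0,0,1],[0,0,0.004,0,0,0,1],[0,0,0.004,0,0,0,1]])

```text
time: 14.65
tool_pos: [554.3, 26.6, 216.1]
tcp_rot: [180.0, 0.0, -0.0]
ft_force: [-0.7, -0.3, -1.1]
finger_gap: 36.7
```

>>> jog_arm(targets=[[0,0,0.001,0,0,0,1],[0,0,0.001,0,0,0,1],[0,0,0.002,0,0,0,1],[0,0,0.002,0,0,0,1]])

```text
time: 14.98
tool_pos: [554.3, 26.7, 214.1]
tcp_rot: [-180.0, 0.0, -0.0]
ft_force: [0.4, 0.8, -1.5]
finger_gap: 36.5
```

>>> jog_arm(targets=[[0,0,0.001,0,0,0,1],[0,0,0.001,0,0,0,1],[0,0,0.002,0,0,0,1],[0,0,0.002,0,0,0,1]])

```text
time: 15.32
tool_pos: [554.3, 26.6, 212.1]
tcp_rot: [180.0, 0.0, -0.0]
ft_force: [0.5, -0.1, -0.7]
finger_gap: 36.7
```

>>> jog_arm(targets=[[0,0,0.001,0,0,0,1],[0,0,0.001,0,0,0,1],[0,0,0.0015,0,0,0,1],[0,0,0.0015,0,0,0,1]])

```text
time: 15.65
tool_pos: [554.3, 26.6, 210.7]
tcp_rot: [180.0, 0.0, -0.0]
ft_force: [0.0, 0.5, -2.0]
finger_gap: 36.7
```

>>> jog_arm(targets=[[0,0,0.001,0,0,0,1],[0,0,0.001,0,0,0,1],[0,0,0.001,0,0,0,1]])

```text
time: 15.9
tool_pos: [554.7, 26.6, 210.6]
tcp_rot: [180.0, -0.1, -0.0]
ft_force: [-1.0, -0.5, 4.1]
finger_gap: 36.7
```

The force turned positive at z 210.6, against a predicted ~210.5, so the flask is touching the floor. I'll press slightly further and release gently.

>>> jog_arm(targets=[[0,0,0.0005,0,0,0,1],[0,0,0.001,0,0,0,1],[0,0,0.001,0,0,0,1]], newtons=20)

```text
time: 16.15
tool_pos: [555.1, 26.6, 210.6]
tcp_rot: [180.0, -0.1, -0.0]
ft_force: [-2.0, 0.1, 9.6]
finger_gap: 36.7
```

>>> jog_arm(targets=[[0,0,0,0,0,0,0.55],[0,0,0,0,0,0,0.5],[0,0,0,0,0,0,0.4],[0,0,0,0,0,0,0.2],[0,0,0,0,0,0,0]])

```text
time: 16.57
tool_pos: [554.2, 26.7, 208.4]
tcp_rot: [-180.0, 0.0, -0.0]
ft_force: [0.5, 0.1, -0.2]
finger_gap: 73.6
```

>>> jog_arm(targets=[[0,0,0,0,0,0,0],[0,0,0,0,0,0,0],[0,0,0,0,0,0,0],[0,0,0,0,0,0,0]])

```text
time: 16.9
tool_pos: [554.3, 26.7, 208.7]
tcp_rot: [-180.0, 0.0, -0.0]
ft_force: [-0.0, 0.4, 0.4]
finger_gap: 85.6
```

```bash
python3 snap.py side:14
python3 - <<'E'
from h import *
cv2.imwrite('pics/c14.png',cv2.resize(load('side14')['pixels'][130:330,240:440],(600,600),interpolation=cv2.INTER_CUBIC)[:,:,::-1])
E
```

```text
[554.32508509  26.67214658 208.73471007] 16.9
```

View pics/c14.png

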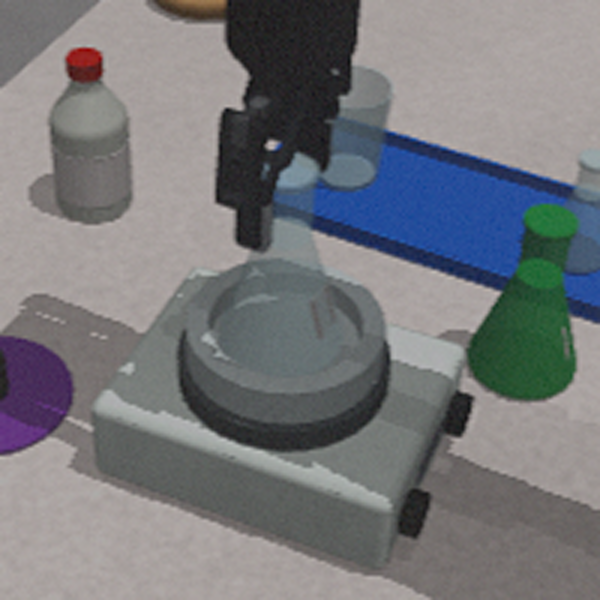

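The crop shows the fingers open and the flask standing in the well. I'll retreat straight up.

>>> jog_arm(targets=[[0,0,-0.008,0,0,0,0],[0,0,-0.03,0,0,0,0],[0,0,-0.06,0,0,0,0],[0,0,-0.09,0,0,0,0],[0,0,-0.12,0,0,0,0]])

```text
time: 17.37
tool_pos: [554.1, 26.7, 330.7]
tcp_rot: [-180.0, -0.0, -0.0]
ft_force: [-0.4, -0.4, 0.1]
finger_gap: 85.3
```

>>> jog_arm(targets=[[-0.03,0,-0.02,0,0,0,0],[-0.06,0,-0.02,0,0,0,0],[-0.09,0,-0.02,0,0,0,0],[-0.1,0,-0.02,0,0,0,0],[-0.1,0,-0.02,0,0,0,0]])

```text
time: 17.78
tool_pos: [453.0, 26.8, 350.5]
tcp_rot: [180.0, -0.1, -0.0]
ft_force: [-0.7, -0.7, -1.0]
finger_gap: 85.2
```

```bash
python3 snap.py side:15 scene:15 wrist:15
```

```text
[453.01548508  26.76347361 350.52008288] 17.7833
```

View pics/side15.png

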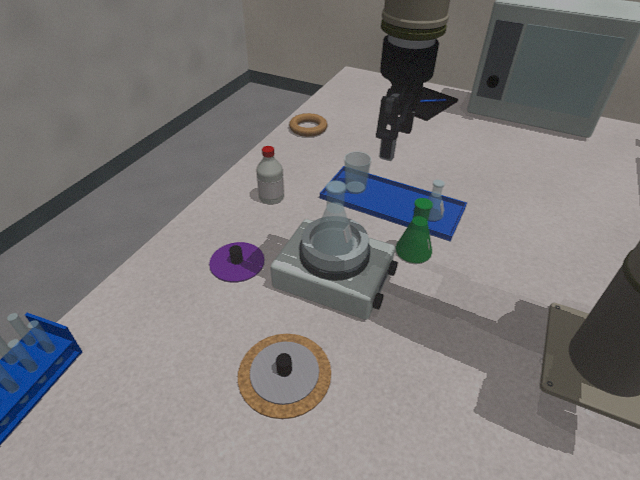

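View pics/scene15.png

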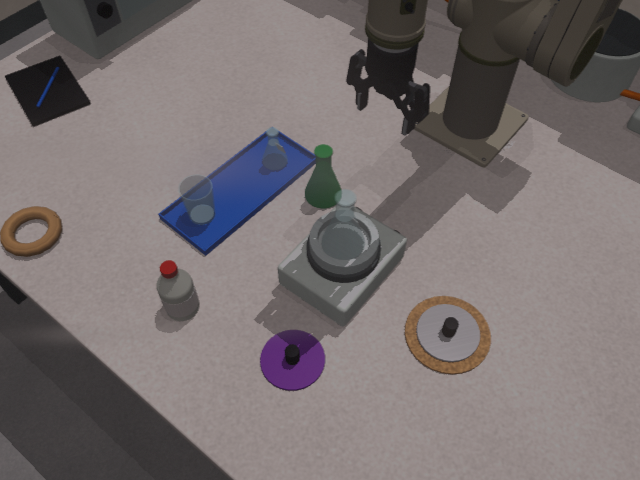

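View pics/wrist15.png

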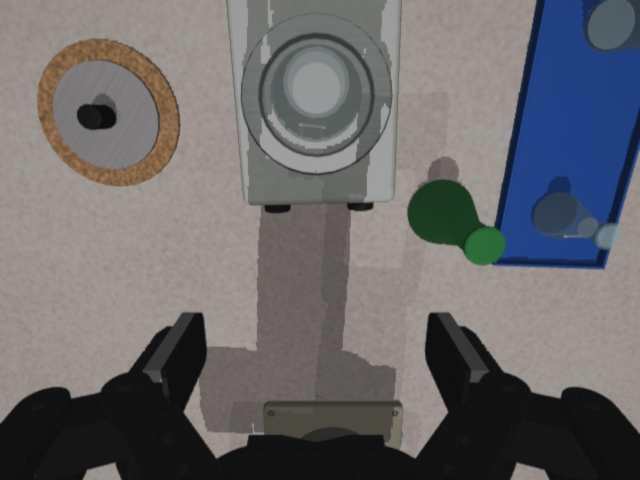

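The flask stands in the well, with its rim at about (345,199) in the scene view and (336,187) in the side view. The cover lies inside the mat, and the bystanders have not moved. I'll check the rim height, then hand in.

Run:
```python
from h import *
s=load('scene15');d=load('side15');w=load('wrist15')
print('rim',tri(s,(345.3,198.5),d,(336.3,187)),onz(w,(316.5,84),250))
print('small',tri(s,(272.3,132),d,(438.5,183.3)))
def diff(a,b,roi):
  x0,y0,x1,y1=roi;return np.abs(a['pixels'][y0:y1,x0:x1].astype(int)-b['pixels'][y0:y1,x0:x1]).max(2).mean().round(2)
s0=load('scene0');print('diff small/beaker',diff(s0,s,(262,126,290,170)),diff(s0,s,(178,175,218,228)))
```

```text
rim (array([552.73948614,  25.65857826, 244.54400821]), np.float64(1.6378523150274709)) [550.76014948  26.63414617 250.        ]
small (array([ 412.01511753, -286.15586484,   98.77993537]), np.float64(0.2125522680536973))
diff small/beaker 20.29 2.8
```

```bash
python3 -c "
from bench import r
print(r.hand_in(), r.sense()['time'])"
```

```text
the job is handed in; nothing more can be done
the job is handed in; nothing more can be done
```

I finished both parts in the order asked and handed the job in. My last clock reading was about 17.8 s, against the 58 s limit. Hand-in gave no verdict.

- **Cover:** I lifted the steel cover by its knob and lowered it onto the cork mat until the wrist read about 12 N, then let go. The last pictures show it flat and knob up, with cork visible all round.
- **Large flask:** I gripped it by the neck and lowered it into the open well. Contact with the floor came at tool height 210.6 mm, against about 210.5 mm expected, and I pressed to about 10 N before letting go. It hung about 1–2° off upright in the gripper. After release its rim measured about (551–553, 26) mm, over the well centre at about (551, 26) mm, which fits it standing upright.
- **Bystanders:** The small flask's rim measured the same position before and after, and the beaker's patch of the picture was nearly unchanged. The small flask's patch did change noticeably. I put that down to the arm's shadow having moved off it, since its position did not change.

**Disagreements:**
- Combining two camera views put the flask's rim at 244.5 mm, where 250 mm is expected. The same method read 5 mm low in the tray too (144.3 instead of 149), so I take this as measuring error.
- The finger opening read 26–27 mm on the 28 mm knob and about 37 mm on the 34 mm neck. I did not find out why, and both grips held.

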